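# Lock the adjusting screw with its jam nut

## Task

Lock the adjusting screw on the small stand without letting it turn: take the holding key whose long flat slot fits the screw's flat tang and set it down fully over the tang, with its handle lying between the two pins of the stand. With the key holding the screw so, swing the locknut's lever clockwise (seen from above) until it is tight against its stop, and leave the key seated in place.

Things in the scene. Friction and masses are not known exactly. Their poses are not given: they have to be found in the camera images.
- stand: Grey fixed stand, base plate 178 x 80 x 12 mm. Origin on the cart top under the screw's axis; x runs along the plate from the key rest to the screw, z up. On the axis a round shoulder 60 mm across, top at z = 56 mm; on it the screw's flat tang, 44 mm along x, 16 mm thick, up to z = 81 mm (its top 7 mm only 40 x 12 mm). A seated key lies at z = 56 mm with its x along the stand's x.
- key_rest (a point): Middle of the stand's key rest, at x = -106 mm and z = 56 mm of the stand: the top of a block 18 x 60 mm that carries the key's handle. Two upright steel pins, 11 mm thick, stand on it at y = -19.5 and +19.5 mm (28 mm free between them) up to z = 96 mm.
- flat_key: Loose key lying flat, 0.11-0.22 kg. Steel head 70 x 43 x 14 mm with a through slot 50 mm (its x) by 21 mm. Origin at the underside, mid slot; z up. Handle to -x, 18 mm wide, ends at x = -122 mm; wood, 22 mm high, beyond x = -42 mm; grasp at x = -60 mm. The other key near it has a round head with a 20 mm round hole and does not fit; they lie in either order.
- lever_knob (a point): Middle (z = 65 mm) of the black upright knob, 18 mm in diameter, from z = 43 to 85 mm, at the end of the locknut's lever, 95 mm from the screw's axis, on the stand's +y side: with both joints at 0 it lies 105 degrees from the stand's +x towards +y. Lever 14 mm wide, top at z = 43 mm.
- lock_nut (a joint): Angle of the locknut relative to the screw, rad; grows clockwise seen from above, from 0 (loose) to 0.95 (tight, hard stop); starts between 0 and 0.15. Its thread drags at 0.3 N m, about 3 N at the knob; it stays where it is left.
- adjust_screw (a joint): Angle of the screw (tang) in the stand, rad, clockwise from above positive; 0 at the start, to be kept. It turns easily (0.08 N m), so the nut takes it along unless the seated key holds it, the handle bearing on a pin; about 0.2 rad of play remains.

How it is judged:
By the outcome, as a careful person would: the job done as asked, in the order asked, and still so for the second after the job is handed in, with the robot touching nothing.
It also fails if it takes over 54 s, if anything falls off the work surface, if the arm or the gripper's body presses on something with over 40 N, if the wrist force passes 120 N, or if a joint passes its speed limit or range.

## Robot

A 6-joint arm with a two-finger parallel gripper is mounted at the origin on a cart in front of the work surface, level with it; the furniture and walls round the work are solid. World frame = base frame: x ahead of the robot, y to its left, z up, the work surface at z = 0. Lengths are in m, angles in rad, forces in N, time in s.
With the tool pointing down it reaches from about 0.35 to 0.775 m from the base axis. Payload 7.3 kg.
Tool frame: the origin (TCP) lies midway between the tips of the shut fingers; the grasp point (between the pads) lies 19 mm behind it; z points along the fingers, y is the line along which they close (so a half turn about z gives the same grasp; the last joint's range is limited). The gripper opens to 92 mm and grips with 3 to 60 N. Pads are 19 mm wide; open, the fingers measure 130 mm over their backs; the gripper's body (75 mm by 190 mm) begins 47 mm behind the grasp point.
Start: joints at [-1.433, 0.342, 1.524, -0, 1.275, -0.146], TCP at [0.147, -0.504, 0.203] pointing down, gripper open.
Joint ranges: [-2.53, 2.53], [-0.77, 2.02], [0.04, 2.7], [-1, 4.14], [0.28, 2.66], [-3.11, 3.11]. Speed limits (rad/s): [2.57, 2.57, 3.14, 3.14, 3.14, 3.14].

## Interface

Orientations are given as a unit quaternion [w, x, y, z].
In Python, from plant import * gives the robot as it stands.
- The arm moves only by the tool arm_command, never from a script. Its argument "steps" is a list of rows, each an object of numbers: "tx", "ty", "tz": the shift along the tool's x, y, z in units of 25 mm (1.0 is 25 mm); "wx", "wy", "wz": the turn, a rotation vector about the tool's x, y, z in units of 90 degrees (1.0 is 90 degrees). In form: [{"tx": .., "ty": .., "tz": .., "wx": .., "wy": .., "wz": ..}, ...]. A call has 1 to 20 rows; each row shifts and turns the commanded pose from where the row before left it, along the tool's axes as they then stand; what a row does not reach is not made up. A row lasts 1/10 s, in which the tool goes at most 50 mm and 8.59 degrees, less where a joint would pass 70% of its speed; a pose out of reach is approached as far as the arm can. A call with a number of a shift or a turn outside -1 to 1 is refused whole. A call with a gripper value outside its range is refused whole. "fingers" is the opening, from -1 (shut) to 1 (fully open), so that 0 is half open, set as the call begins (left out, the last holds). The fingers move at their own pace and stop on an object; "squeeze" is the grip in N (left out, the last holds). Time passes only in rows, so rows that do not move let the fingers close. It gives the time, the measured TCP pose, the force, the opening and the grip force at its end, in the units of the state.
- state(): the state, without advancing time (a new reading comes with each control period).
- read_camera(name): name is "side" or "top"; returns the picture (400x640x3 uint8, red, green, blue); there is no depth.
- camera_model(name): a dict with "fx", "fy", "cx", "cy" (pixels), "R" (3x3) and "t" (3): a world point X has camera coordinates R X + t. Camera axes: x right, y down, z forward; pixel columns grow to the right and rows downward; lengths in m; the calibration is good to about 2 mm. A picture is of the moment at which its call begins. camera_model takes no time and is no camera call.
- sign_off(): hands the job in; it is judged then, once.
Trained networks look in the newest picture that a camera, given by its name, has taken for a name from the list of things; names that differ only in an ending like _2 or _b are one class to them, and where a whole thing is asked for, a point or a joint stands for the part that bears it (a point fixed in the world has none). Each returns a list of dicts, best first, with "conf" (0 to 1); they miss things now and then, are a little off and sometimes report something else, mostly with a low value. They report only what shows in the picture. A call takes as long as a camera call.
- search_frame(camera, target): "point" ([row, column] as shares, 0 to 1, of the picture: columns of its width, rows of its height, amid what is visible of it).
- outline_of(camera, target): "pixels" (400x640 bool, what is visible of it) and "point" ([row, column] as shares, 0 to 1, of the picture: columns of its width, rows of its height, amid what is visible of it).
The state is a dict: "time": time; "qpos": joint angles; "qd": joint speeds; "effort": joint torques, N m; "eef_pos": TCP position; "tool_rot": TCP orientation; "wrist_force": force on the tool from outside, world axes, zero at the start; "moment": the same for the moment, N m; "grip_width": opening from 0.0 (shut) to 1.0 (fully open); "finger_force": force on a finger pad.
Only numpy, scipy, OpenCV 4.12 (cv2) and the standard library are available. Lean on these libraries where they do the work, as an engineer would, in place of code of your own. Each camera call takes 0.05 s, during which the arm holds its last target. There are 200 camera calls.

## Working session

There is one attempt and no reset: what is moved stays moved. The work goes in short steps, Python scripts to look and compute and a tool call to move; the robot and the scene stay as the last step left them, time stands still between calls to the robot, and variables do not carry over. Pictures are saved under pics/ and viewed, at most 10 in all, crops included, and the job is handed in when it is done.

Besides the shell and the picture viewer there is one more tool, called after "Request:" as name(argument=value, ...) on one line, values as JSON. arm_command: Moves the arm, as the interface text tells. Its arguments: {"type":"object","properties":{"steps":{"type":"array"},"fingers":{"type":"number"},"squeeze":{"type":"number"}},"required":["steps"]}

```bash
mkdir -p pics
cat > h.py <<'E'
from plant import *
import numpy as np, cv2
def px(name,uv,z):
    m=camera_model(name);R=np.array(m['R']);t=np.array(m['t'])
    d=R.T@np.array([(uv[0]-m['cx'])/m['fx'],(uv[1]-m['cy'])/m['fy'],1]);c=-R.T@t
    return c+d*(z-c[2])/d[2]
def proj(name,X):
    m=camera_model(name);p=np.array(m['R'])@np.array(X)+np.array(m['t'])
    return np.array([m['fx']*p[0]/p[2]+m['cx'],m['fy']*p[1]/p[2]+m['cy']])
def save(name,f):
    im=read_camera(name);cv2.imwrite('pics/'+f,im[:,:,::-1]);return im
E
python3 - <<'E'
from h import *
a=save('top','t0.png');b=save('side','s0.png')
cv2.imwrite('pics/both.png',cv2.resize(np.vstack([a,b])[:,:,::-1],(480,600)))
for c in('top','side'):
  m=camera_model(c);print(c,m['fx'],-np.array(m['R']).T@m['t'],np.round(m['R'],2).tolist())
  for n in('stand','flat_key','lever_knob','key_rest','lock_nut','adjust_screw'):
    print(n,[(round(r['conf'],2),round(r['point'][1]*640),round(r['point'][0]*400)) for r in search_frame(c,n)])
s=state();print(s['time'],s['eef_pos'],s['tool_rot'],s['grip_width'])
E
```

```text
top 372.3041890696933 [ 0.36196673 -0.01861175  0.90367228] [[0.02, -1.0, 0.03], [-0.99, -0.02, -0.13], [0.14, -0.02, -0.99]]
stand [(0.89, 204, 197)]
flat_key [(0.97, 424, 220)]
lever_knob [(0.75, 184, 220)]
key_rest [(0.56, 200, 198)]
lock_nut [(0.85, 184, 221)]
adjust_screw [(0.64, 184, 198)]
side 493.85296968788475 [0.19170748 0.93584236 0.73128221] [[-0.97, -0.24, -0.01], [-0.13, 0.54, -0.83], [0.21, -0.81, -0.55]]
stand [(0.97, 274, 285)]
flat_key [(0.68, 352, 168)]
lever_knob [(0.77, 304, 290)]
key_rest [(0.68, 273, 280)]
lock_nut [(0.88, 302, 286)]
adjust_screw [(0.78, 270, 285)]
0.7 [ 0.14700791 -0.50400471  0.20335252] [ 4.82437220e-05  9.89951627e-01  1.41406416e-01 -8.27162343e-06] 0.9957568842117674
```

View pics/t0.png

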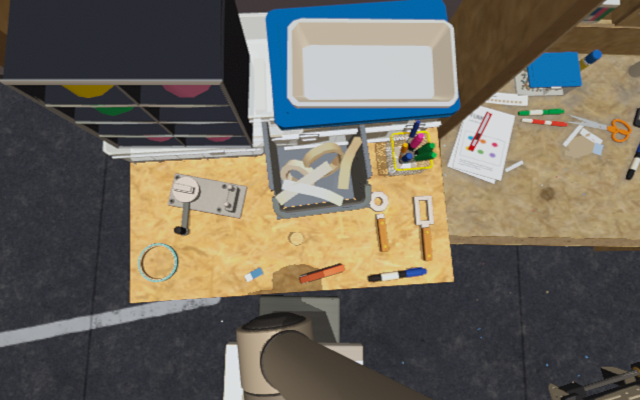

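View pics/s0.png

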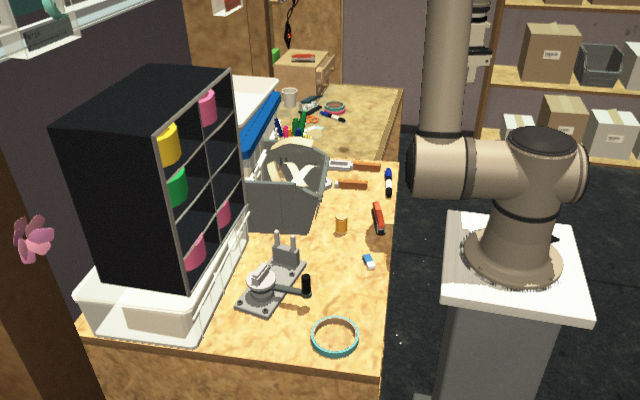

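The top view shows the stand at the left: tang at about (184,188), pins near (235,190), knob at (181,230). The slotted key is on the right, with its head at (424,210) and its handle down to (428,258). In the side view the tang is at (262,275), the pins at (285,245) and the knob at (305,286).

Run:
```python
from h import *
a=cv2.imread('pics/t0.png');b=cv2.imread('pics/s0.png')
A=cv2.resize(a[165:245,155:255],(400,320),interpolation=2)
B=cv2.resize(a[185:265,360:460],(400,320),interpolation=2)
C=cv2.resize(b[225:325,225:325],(280,280),interpolation=2)
D=cv2.resize(b[145:205,315:390],(350,280),interpolation=2)
o=np.zeros((600,800,3),np.uint8);o[:320,:400]=A;o[:320,400:]=B;o[320:600,:280]=C;o[320:600,400:750]=D
cv2.imwrite('pics/crop.png',o)
read_camera('top')
for n in ('flat_key','stand','lever_knob'):
  r=outline_of('top',n)
  for q in r[:2]:
    ys,xs=np.nonzero(q['pixels']);rc=cv2.minAreaRect(np.c_[xs,ys].astype(np.float32))
    print(n,q['conf'],len(xs),np.round(cv2.boxPoints(rc),1).tolist(),[round(v,1) for v in(xs.mean(),ys.mean())])
```

```text
flat_key 0.81 726 [[412.8999938964844, 196.3000030517578], [431.3999938964844, 194.89999389648438], [436.29998779296875, 258.6000061035156], [417.79998779296875, 260.0]] [np.float64(424.7), np.float64(224.7)]
stand 0.64 2787 [[161.6999969482422, 232.1999969482422], [173.1999969482422, 171.5], [247.8000030517578, 185.60000610351562], [236.3000030517578, 246.3000030517578]] [np.float64(205.1), np.float64(198.3)]
lever_knob 0.83 242 [[174.0, 204.0], [188.0, 204.0], [188.0, 234.0], [174.0, 234.0]] [np.float64(183.5), np.float64(222.0)]
```

View pics/crop.png

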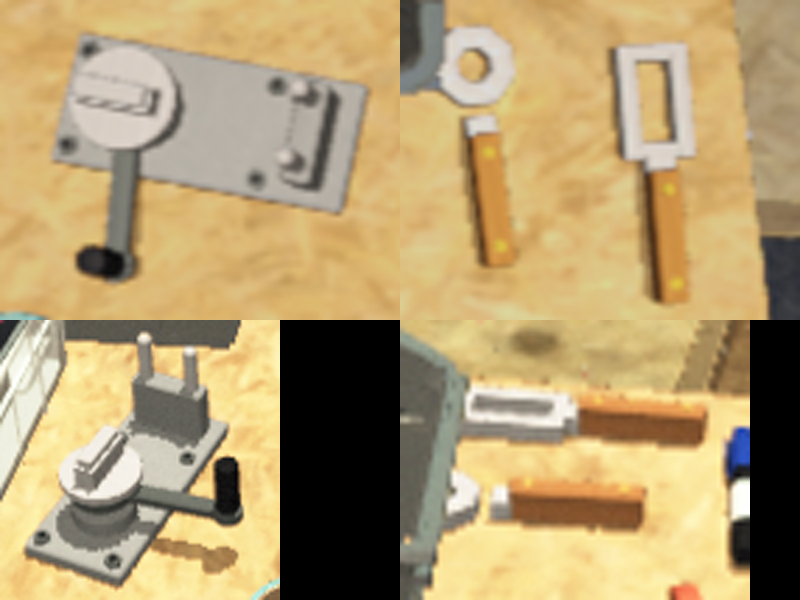

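The crop shows the shoulder centre at about (186,189) in full-frame top pixels, pin tops at (231,187) and (227,205), and the knob top at (177,230). The slotted key's head is centred near (424,210) and its handle ends at (428,260). The slot is clearly rectangular.

```bash
cat >> h.py <<'E'
from scipy.optimize import least_squares
def fit(obs,x0,f=lambda p,q:q):
    # obs: (cam,(u,v),(local xyz))
    def W(p,l): c,s=np.cos(p[2]),np.sin(p[2]); return [p[0]+c*l[0]-s*l[1],p[1]+s*l[0]+c*l[1],l[2]]
    r=least_squares(lambda p:np.concatenate([proj(c,W(p,l))-uv for c,uv,l in obs]),x0,loss='soft_l1')
    return r.x,np.round([proj(c,W(r.x,l))-uv for c,uv,l in obs],1).tolist()
E
python3 - <<'E'
from h import *
T=lambda x,y:('top',np.array([155+(x+.5)/4-.5,165+(y+.5)/4-.5]))
K=lambda x,y:('top',np.array([360+(x-400+.5)/4-.5,185+(y+.5)/4-.5]))
S=lambda x,y:('side',np.array([225+x/2.8-.3,225+(y-320)/2.8-.3]))
Q=lambda x,y:('side',np.array([315+(x-400)/4.667-.4,145+(y-320)/4.667-.4]))
st=[(*T(124,97),(0,0,.056)),(*T(305,90),(-.106,-.0195,.094)),(*T(290,160),(-.106,.0195,.094)),
 (*S(101,474),(0,0,.056)),(*S(144,340),(-.106,-.0195,.094)),(*S(189,353),(-.106,.0195,.094))]
p,e=fit(st,[.45,.35,1.6]);print('stand',p,e)
print('yaw top-only',fit(st[:3],[.45,.35,1.6])[0],'side-only',fit(st[3:],[.45,.35,1.6])[0])
print('knobtop',px('top',T(90,261)[1],.085),px('side',S(227,462)[1],.085))
ky=[(*K(616,46),(.035,.0215,.014)),(*K(688,42),(.035,-.0215,.014)),(*K(694,155),(-.035,-.0215,.014)),(*K(624,160),(-.035,.0215,.014)),
 (*K(656,301),(-.122,.009,.022)),(*K(689,297),(-.122,-.009,.022)),(*Q(706,408),(-.122,-.0,.022)),(*Q(580,400),(-.042,-0.,.022))]
p,e=fit(ky,[.4,-.3,0]);print('key',p,e);print('top only',fit(ky[:6],[.4,-.3,0])[0])
c,s=np.cos(p[2]),np.sin(p[2]);print('grasp',p[:2]-.06*np.array([c,s]))
E
```

```text
stand [0.50274427 0.2558139  1.39749826] [[-0.1, 0.2], [-1.3, -0.4], [-1.5, -0.7], [0.1, -1.6], [0.5, -0.8], [0.7, -1.0]]
yaw top-only [0.50259784 0.25329829 1.3899626 ] side-only [0.50146593 0.25975148 1.41042785]
knobtop [0.40747498 0.25881305 0.085     ] [0.4078267  0.25779305 0.085     ]
key [ 0.47155345 -0.30578229  0.04505052] [[0.2, -0.7], [-0.4, -0.1], [0.2, 0.3], [0.0, -0.5], [0.7, 0.6], [-0.0, 1.4], [-0.3, 1.3], [-0.6, 0.6]]
top only [ 0.47187217 -0.30564464  0.04168691]
grasp [ 0.41161433 -0.3084844 ]
```

Request:
arm_command(steps=[{"tx": 0.882,"ty": -0.325,"tz": 0.2},{"tx": 0.882,"ty": -0.325,"tz": 0.2},{"tx": 0.882,"ty": -0.325,"tz": 0.2},{"tx": 0.882,"ty": -0.325,"tz": 0.2},{"tx": 0.882,"ty": -0.325,"tz": 0.3},{"tx": 0.882,"ty": -0.325,"tz": 0.3},{"tx": 0.882,"ty": -0.325,"tz": 0.3},{"tx": 0.882,"ty": -0.325,"tz": 0.3},{"tx": 0.882,"ty": -0.325,"tz": 0.3},{"tx": 0.882,"ty": -0.325,"tz": 0.3},{"tx": 0.882,"ty": -0.325,"tz": 0.3},{"tx": 0.882,"ty": -0.325,"tz": 0.3},{"tx": 0.882,"ty": -0.325,"tz": 0.4},{"tx": 0.882,"ty": -0.325,"tz": 0.4},{"wz": 0.077},{"wz": 0.077},{},{}], fingers=0, squeeze=40)

```text
schema error: expected keys tx, ty, tz, wx, wy, wz
```

```bash
cat >> h.py <<'E'
def st():
    s=state();w,x,y,z=s['tool_rot'];yaw=np.arctan2(2*(x*y+w*z),1-2*(y*y+z*z))
    print('t %.2f'%s['time'],'pos',np.round(s['eef_pos'],4),'yaw %.4f'%yaw,'tilt',np.round([2*(x*z+w*y),2*(y*z-w*x)],3),'F',np.round(s['wrist_force'],1),'w %.3f f %.1f'%(s['grip_width'],s['finger_force'] if np.isscalar(s['finger_force']) else np.max(s['finger_force'])),'q',np.round(s['qpos'],2))
    return np.array(s['eef_pos']),yaw
def to(tx,ty,tz,tyaw):
    p,y=st();d=np.array([tx,ty,tz])-p;c,s=np.cos(y),np.sin(y)
    print('units tx %.2f ty %.2f tz %.2f wz %.3f'%((c*d[0]+s*d[1])/.025,(s*d[0]-c*d[1])/.025,-d[2]/.025,-(tyaw-y)/(np.pi/2)))
E
python3 - <<'E'
from h import *
to(.4115,-.3085,.004,.043)
print('white tray front',px('top',(150,157),.0),px('top',(250,150),.0),'cab',px('top',(110,150),.1),px('side',(185,290),.05),px('side',(190,345),0.))
E
```

```text
t 0.90 pos [ 0.147  -0.504   0.2033] yaw 0.2838 tilt [ 0. -0.] F [-0.1  0.8  1. ] w 1.000 f 0.0 q [-1.43  0.34  1.52  0.    1.28 -0.15]
units tx 12.35 ty -4.55 tz 7.97 wz 0.153
white tray front [5.90127459e-01 3.65561082e-01 1.11022302e-16] [0.61371488 0.12113322 0.        ] cab [0.57855924 0.41078421 0.1       ] [0.63872906 0.31676322 0.05      ] [0.5935453  0.40175993 0.        ]
```

Request:
arm_command(steps=[{"tx": 0.882,"ty": -0.325,"tz": 0.2,"wx": 0,"wy": 0,"wz": 0},{"tx": 0.882,"ty": -0.325,"tz": 0.2,"wx": 0,"wy": 0,"wz": 0},{"tx": 0.882,"ty": -0.325,"tz": 0.2,"wx": 0,"wy": 0,"wz": 0},{"tx": 0.882,"ty": -0.325,"tz": 0.2,"wx": 0,"wy": 0,"wz": 0},{"tx": 0.882,"ty": -0.325,"tz": 0.3,"wx": 0,"wy": 0,"wz": 0},{"tx": 0.882,"ty": -0.325,"tz": 0.3,"wx": 0,"wy": 0,"wz": 0},{"tx": 0.882,"ty": -0.325,"tz": 0.3,"wx": 0,"wy": 0,"wz": 0},{"tx": 0.882,"ty": -0.325,"tz": 0.3,"wx": 0,"wy": 0,"wz": 0},{"tx": 0.882,"ty": -0.325,"tz": 0.3,"wx": 0,"wy": 0,"wz": 0},{"tx": 0.882,"ty": -0.325,"tz": 0.3,"wx": 0,"wy": 0,"wz": 0},{"tx": 0.882,"ty": -0.325,"tz": 0.3,"wx": 0,"wy": 0,"wz": 0},{"tx": 0.882,"ty": -0.325,"tz": 0.3,"wx": 0,"wy": 0,"wz": 0},{"tx": 0.882,"ty": -0.325,"tz": 0.4,"wx": 0,"wy": 0,"wz": 0},{"tx": 0.882,"ty": -0.325,"tz": 0.4,"wx": 0,"wy": 0,"wz": 0},{"tx": 0,"ty": 0,"tz": 0,"wx": 0,"wy": 0,"wz": 0.077},{"tx": 0,"ty": 0,"tz": 0,"wx": 0,"wy": 0,"wz": 0.077},{"tx": 0,"ty": 0,"tz": 0,"wx": 0,"wy": 0,"wz": 0},{"tx": 0,"ty": 0,"tz": 0,"wx": 0,"wy": 0,"wz": 0}], fingers=0, squeeze=40)

```text
time: 2.7
eef_pos: [0.4115, -0.3085, 0.1034]
tool_rot: [0.0, 1.0, 0.023, 0.0]
wrist_force: [0.4, -0.8, 1.0]
grip_width: 0.497
finger_force: 0.0
```

Run:
```python
from h import *
to(.4115,-.3085,.004,.043)
```

```text
t 2.70 pos [ 0.4115 -0.3085  0.1034] yaw 0.0451 tilt [ 0. -0.] F [ 0.4 -0.8  1. ] w 0.497 f 0.0 q [-0.79  0.43  1.7  -0.    1.02  0.73]
units tx -0.00 ty 0.00 tz 3.98 wz 0.001
```

Tracking is exact. Next I descend and grip.

Request:
arm_command(steps=[{"tx": 0,"ty": 0,"tz": 0.8,"wx": 0,"wy": 0,"wz": 0},{"tx": 0,"ty": 0,"tz": 0.8,"wx": 0,"wy": 0,"wz": 0},{"tx": 0,"ty": 0,"tz": 0.8,"wx": 0,"wy": 0,"wz": 0},{"tx": 0,"ty": 0,"tz": 0.8,"wx": 0,"wy": 0,"wz": 0},{"tx": 0,"ty": 0,"tz": 0.4,"wx": 0,"wy": 0,"wz": 0},{"tx": 0,"ty": 0,"tz": 0.3,"wx": 0,"wy": 0,"wz": 0},{"tx": 0,"ty": 0,"tz": 0,"wx": 0,"wy": 0,"wz": 0}])

```text
time: 3.4
eef_pos: [0.4113, -0.3083, 0.0054]
tool_rot: [-0.0, 1.0, 0.021, -0.0]
wrist_force: [0.2, 0.4, -0.5]
grip_width: 0.505
finger_force: 0.0
```

Request:
arm_command(steps=[{"tx": 0,"ty": 0,"tz": 0,"wx": 0,"wy": 0,"wz": 0},{"tx": 0,"ty": 0,"tz": 0,"wx": 0,"wy": 0,"wz": 0},{"tx": 0,"ty": 0,"tz": 0,"wx": 0,"wy": 0,"wz": 0},{"tx": 0,"ty": 0,"tz": 0,"wx": 0,"wy": 0,"wz": 0},{"tx": 0,"ty": 0,"tz": 0,"wx": 0,"wy": 0,"wz": 0},{"tx": 0,"ty": 0,"tz": 0,"wx": 0,"wy": 0,"wz": 0},{"tx": 0,"ty": 0,"tz": 0,"wx": 0,"wy": 0,"wz": 0},{"tx": 0,"ty": 0,"tz": 0,"wx": 0,"wy": 0,"wz": 0}], fingers=-1, squeeze=40)

```text
time: 4.2
eef_pos: [0.4115, -0.3084, 0.0058]
tool_rot: [0.0, 1.0, 0.021, 0.0]
wrist_force: [0.1, 0.3, -0.3]
grip_width: 0.007
finger_force: 0.0
```

Run:
```python
from h import *
st()
a=save('top','t1.png');b=save('side','s1.png')
A=cv2.resize(a[160:280,360:460],(500,600),interpolation=2);B=cv2.resize(b[110:230,310:410],(300,360),interpolation=2)
o=np.zeros((600,800,3),np.uint8);o[:,:500]=A;o[:360,500:]=B;cv2.imwrite('pics/c1.png',o[:,:,::-1])
print(proj('top',[.4115,-.3084,.006]),proj('side',[.4115,-.3084,.006]))
```

```text
t 4.20 pos [ 0.4115 -0.3084  0.0058] yaw 0.0419 tilt [ 0. -0.] F [ 0.1  0.3 -0.3] w 0.007 f 0.0 q [-0.79  0.57  1.79 -0.    0.78  0.74]
[424.10875361 234.46287915] [358.56851785 167.61981243]
```

View pics/c1.png

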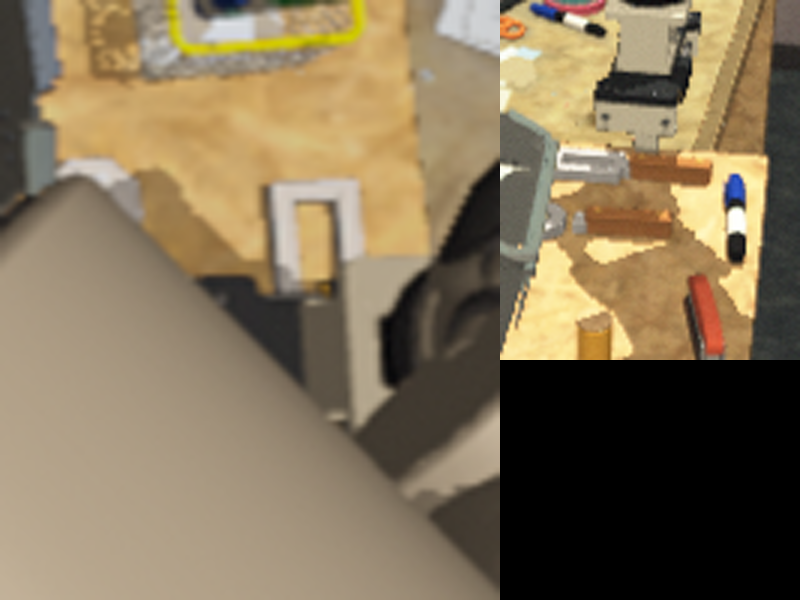

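The gripper closed on nothing. In the side crop the fingers (at about (648,140)) end at or behind the handle, and the handle itself looks unbroken. I'll check the projections before moving.

Run:
```python
from h import *
b=cv2.imread('pics/s1.png');a=cv2.imread('pics/t1.png')
o=cv2.resize(b[110:185,325:395],(560,600),interpolation=cv2.INTER_CUBIC)
f=lambda X:tuple(int(v) for v in (proj('side',X)-[325,110])*8)
P=np.array([.4115,-.3084,.0058])
for X,c in ((P,(0,0,255)),(P+[0,0,.066],(0,255,0)),(P+[0,.095,.066],(255,0,0)),([.4116,-.3085,.022],(255,255,0)),([.35,-.311,.022],(255,0,255))): cv2.circle(o,f(X),4,c,-1)
cv2.imwrite('pics/c2.png',o)
print('handle end top side',px('side',(315+306/4.667,145+88/4.667),.022),'handle end top',px('top',(360+272.5/4,185+299/4),.022))
```

```text
handle end top side [ 0.34859092 -0.31689415  0.022     ] handle end top [ 0.35121003 -0.31137662  0.022     ]
```

View pics/c2.png

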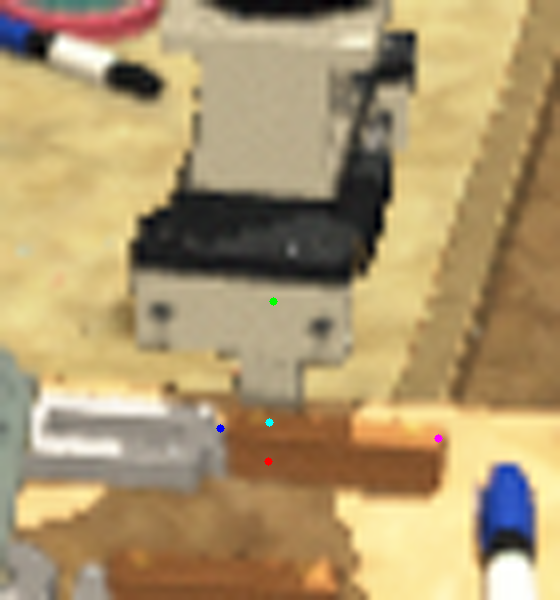

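Run:
```python
from h import *
a=cv2.imread('pics/t1.png')
o=cv2.resize(a[185:265,375:475],(750,600),interpolation=cv2.INTER_CUBIC)
f=lambda X:tuple(int(v) for v in (proj('top',X)-[375,185])*7.5)
P=np.array([.4115,-.3084,.0058])
for X,c in ((P,(0,0,255)),(P+[0,0,.066],(0,255,0)),(P+[0,.095,.066],(255,0,0)),(P+[0,-.095,.066],(255,0,0)),(P+[0,0,.16],(0,255,255)),([.4116,-.3085,.022],(255,255,0)),([.35,-.311,.022],(255,0,255))): cv2.circle(o,f(X),5,c,-1)
cv2.imwrite('pics/c3.png',o)
```

```text
(no output)
```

View pics/c3.png

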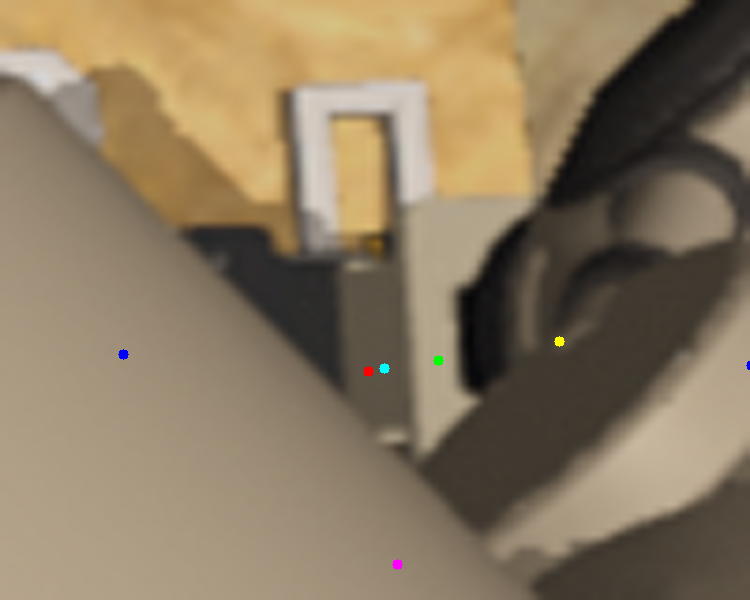

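The side crop suggests the fingers end above the handle: the tip shows at row 405, but the red prediction is at row 461. I'll raise the arm and compare the shut fingertips with the reported TCP where nothing hides them.

Request:
arm_command(steps=[{"tx": 0,"ty": 0,"tz": -1,"wx": 0,"wy": 0,"wz": 0},{"tx": 0,"ty": 0,"tz": -1,"wx": 0,"wy": 0,"wz": 0},{"tx": 0,"ty": 0,"tz": -1,"wx": 0,"wy": 0,"wz": 0},{"tx": 0,"ty": 0,"tz": 0,"wx": 0,"wy": 0,"wz": 0},{"tx": 0,"ty": 0,"tz": 0,"wx": 0,"wy": 0,"wz": 0}])

```text
time: 4.8
eef_pos: [0.4116, -0.3084, 0.0809]
tool_rot: [0.0, 1.0, 0.021, 0.0]
wrist_force: [0.0, -0.5, 0.2]
grip_width: -0.001
finger_force: 0.0
```

Run:
```python
from h import *
P,_=st()
b=save('side','s2.png')[:,:,::-1];a=save('top','t2.png')[:,:,::-1]
o=np.zeros((600,800,3),np.uint8)
o[:,:400]=cv2.resize(b[85:190,320:390],(400,600),interpolation=cv2.INTER_CUBIC)
o[:400,400:]=cv2.resize(a[170:250,380:460],(400,400),interpolation=cv2.INTER_CUBIC)
for X,c in ((P,(0,0,255)),(P+[0,0,.066],(0,255,0)),(P+[0,.095,.066],(255,0,0)),(P+[0,0,.05],(0,255,255))):
  p=(proj('side',X)-[320,85])*5.714;cv2.circle(o,tuple(int(v) for v in p),3,c,-1)
  p=(proj('top',X)-[380,170])*5+[400,0];cv2.circle(o,tuple(int(v) for v in p),3,c,-1)
cv2.imwrite('pics/c4.png',o)
```

```text
t 4.80 pos [ 0.4116 -0.3084  0.0809] yaw 0.0419 tilt [ 0.001 -0.001] F [ 0.  -0.5  0.2] w -0.001 f 0.0 q [-0.79  0.46  1.72 -0.    0.96  0.74]
```

View pics/c4.png

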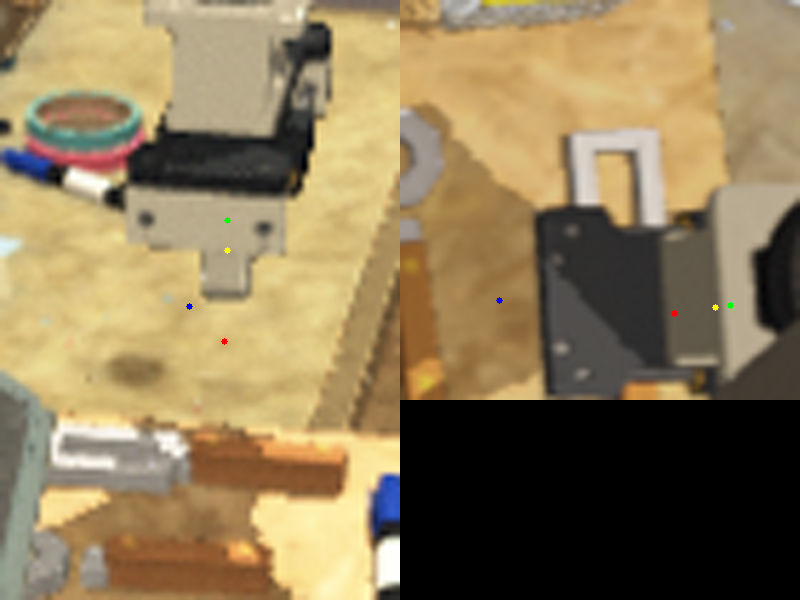

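The tip shows at row 297 against a predicted 341, and the body's position in both views agrees with one explanation. The gripper sits about 33 mm higher than its reported z, with x and y correct. I'll descend open in stages and watch the force.

Request:
arm_command(steps=[{"tx": 0,"ty": 0,"tz": 0,"wx": 0,"wy": 0,"wz": 0},{"tx": 0,"ty": 0,"tz": 0,"wx": 0,"wy": 0,"wz": 0},{"tx": 0,"ty": 0,"tz": 0.6,"wx": 0,"wy": 0,"wz": 0},{"tx": 0,"ty": 0,"tz": 0.8,"wx": 0,"wy": 0,"wz": 0},{"tx": 0,"ty": 0,"tz": 0.8,"wx": 0,"wy": 0,"wz": 0},{"tx": 0,"ty": 0,"tz": 0.8,"wx": 0,"wy": 0,"wz": 0},{"tx": 0,"ty": 0,"tz": 0.4,"wx": 0,"wy": 0,"wz": 0},{"tx": 0,"ty": 0,"tz": 0.1,"wx": 0,"wy": 0,"wz": 0},{"tx": 0,"ty": 0,"tz": 0.1,"wx": 0,"wy": 0,"wz": 0}], fingers=0)

```text
time: 5.8
eef_pos: [0.4117, -0.3086, -0.0091]
tool_rot: [0.0, 1.0, 0.021, 0.0]
wrist_force: [0.1, -0.3, -0.2]
grip_width: 0.499
finger_force: 0.0
```

Request:
arm_command(steps=[{"tx": 0,"ty": 0,"tz": 0.15,"wx": 0,"wy": 0,"wz": 0},{"tx": 0,"ty": 0,"tz": 0.15,"wx": 0,"wy": 0,"wz": 0},{"tx": 0,"ty": 0,"tz": 0,"wx": 0,"wy": 0,"wz": 0}])

```text
time: 6.1
eef_pos: [0.4115, -0.3084, -0.0167]
tool_rot: [0.0, 1.0, 0.021, 0.0]
wrist_force: [0.1, -0.4, -0.9]
grip_width: 0.497
finger_force: 0.0
```

Below z = 0 with no force, so the offset is confirmed. A little further, then grip.

Request:
arm_command(steps=[{"tx": 0,"ty": 0,"tz": 0.15,"wx": 0,"wy": 0,"wz": 0},{"tx": 0,"ty": 0,"tz": 0.15,"wx": 0,"wy": 0,"wz": 0},{"tx": 0,"ty": 0,"tz": 0.1,"wx": 0,"wy": 0,"wz": 0},{"tx": 0,"ty": 0,"tz": 0,"wx": 0,"wy": 0,"wz": 0}])

```text
time: 6.5
eef_pos: [0.4118, -0.3087, -0.0234]
tool_rot: [0.001, 1.0, 0.021, 0.001]
wrist_force: [-8.6, 6.7, 35.9]
grip_width: 0.5
finger_force: 18.0
```

Request:
arm_command(steps=[{"tx": 0,"ty": 0,"tz": 0,"wx": 0,"wy": 0,"wz": 0},{"tx": 0,"ty": 0,"tz": 0,"wx": 0,"wy": 0,"wz": 0},{"tx": 0,"ty": 0,"tz": 0,"wx": 0,"wy": 0,"wz": 0},{"tx": 0,"ty": 0,"tz": 0,"wx": 0,"wy": 0,"wz": 0},{"tx": 0,"ty": 0,"tz": 0,"wx": 0,"wy": 0,"wz": 0},{"tx": 0,"ty": 0,"tz": 0,"wx": 0,"wy": 0,"wz": 0}], fingers=-1, squeeze=40)

```text
time: 7.1
eef_pos: [0.4136, -0.3097, -0.0233]
tool_rot: [0.002, 1.0, 0.021, 0.002]
wrist_force: [-1.7, 4.6, 28.9]
grip_width: 0.189
finger_force: 47.6
```

Gripped: the width of 17.4 mm matches the 18 mm handle, and the table was touched at a reported z of about -0.023. Lifting high, then measuring the key in hand.

Request:
arm_command(steps=[{"tx": 0,"ty": 0,"tz": -0.5,"wx": 0,"wy": 0,"wz": 0},{"tx": 0,"ty": 0,"tz": -1,"wx": 0,"wy": 0,"wz": 0},{"tx": 0,"ty": 0,"tz": -1,"wx": 0,"wy": 0,"wz": 0},{"tx": 0,"ty": 0,"tz": -1,"wx": 0,"wy": 0,"wz": 0},{"tx": 0,"ty": 0,"tz": -1,"wx": 0,"wy": 0,"wz": 0},{"tx": 0,"ty": 0,"tz": -1,"wx": 0,"wy": 0,"wz": 0},{"tx": 0,"ty": 0,"tz": -1,"wx": 0,"wy": 0,"wz": 0},{"tx": 0,"ty": 0,"tz": -1,"wx": 0,"wy": 0,"wz": 0},{"tx": 0,"ty": 0,"tz": -1,"wx": 0,"wy": 0,"wz": 0},{"tx": 0,"ty": 0,"tz": -1,"wx": 0,"wy": 0,"wz": 0},{"tx": 0,"ty": 0,"tz": -1,"wx": 0,"wy": 0,"wz": 0},{"tx": 0,"ty": 0,"tz": 0,"wx": 0,"wy": 0,"wz": 0}])

```text
time: 8.3
eef_pos: [0.4125, -0.3094, 0.2386]
tool_rot: [0.002, 1.0, 0.021, 0.002]
wrist_force: [0.6, 0.1, -2.4]
grip_width: 0.194
finger_force: 39.9
```

Run:
```python
from h import *
to(.4924,.1954,.236,1.40)
```

```text
t 8.30 pos [ 0.4125 -0.3094  0.2386] yaw 0.0419 tilt [ 0.004 -0.004] F [ 0.6  0.1 -2.4] w 0.194 f 39.9 q [-0.79  0.3   1.49 -0.    1.35  0.74]
units tx 4.04 ty -20.04 tz 0.11 wz -0.865
```

Request:
arm_command(steps=[{"tx": 0.2,"ty": -1,"tz": 0,"wx": 0,"wy": 0,"wz": 0},{"tx": 0.2,"ty": -1,"tz": 0,"wx": 0,"wy": 0,"wz": 0},{"tx": 0.2,"ty": -1,"tz": 0,"wx": 0,"wy": 0,"wz": 0},{"tx": 0.2,"ty": -1,"tz": 0,"wx": 0,"wy": 0,"wz": 0},{"tx": 0.2,"ty": -1,"tz": 0,"wx": 0,"wy": 0,"wz": 0},{"tx": 0.2,"ty": -1,"tz": 0,"wx": 0,"wy": 0,"wz": 0},{"tx": 0.2,"ty": -1,"tz": 0,"wx": 0,"wy": 0,"wz": 0},{"tx": 0.2,"ty": -1,"tz": 0,"wx": 0,"wy": 0,"wz": 0},{"tx": 0.2,"ty": -1,"tz": 0,"wx": 0,"wy": 0,"wz": 0},{"tx": 0.2,"ty": -1,"tz": 0,"wx": 0,"wy": 0,"wz": 0},{"tx": 0.2,"ty": -1,"tz": 0,"wx": 0,"wy": 0,"wz": 0},{"tx": 0.2,"ty": -1,"tz": 0,"wx": 0,"wy": 0,"wz": 0},{"tx": 0.2,"ty": -1,"tz": 0,"wx": 0,"wy": 0,"wz": 0},{"tx": 0.2,"ty": -1,"tz": 0,"wx": 0,"wy": 0,"wz": 0},{"tx": 0.2,"ty": -1,"tz": 0,"wx": 0,"wy": 0,"wz": 0},{"tx": 0.2,"ty": -1,"tz": 0,"wx": 0,"wy": 0,"wz": 0},{"tx": 0.2,"ty": -1,"tz": 0,"wx": 0,"wy": 0,"wz": 0},{"tx": 0.2,"ty": -1,"tz": 0,"wx": 0,"wy": 0,"wz": 0},{"tx": 0.2,"ty": -1,"tz": 0,"wx": 0,"wy": 0,"wz": 0},{"tx": 0.2,"ty": -1,"tz": 0,"wx": 0,"wy": 0,"wz": 0}])

```text
time: 10.3
eef_pos: [0.4897, 0.1962, 0.2338]
tool_rot: [0.0, 1.0, 0.021, -0.002]
wrist_force: [0.1, -0.3, -3.0]
grip_width: 0.192
finger_force: 39.9
```

Request:
arm_command(steps=[{"tx": 0,"ty": 0,"tz": 0,"wx": 0,"wy": 0,"wz": -0.0865},{"tx": 0,"ty": 0,"tz": 0,"wx": 0,"wy": 0,"wz": -0.0865},{"tx": 0,"ty": 0,"tz": 0,"wx": 0,"wy": 0,"wz": -0.0865},{"tx": 0,"ty": 0,"tz": 0,"wx": 0,"wy": 0,"wz": -0.0865},{"tx": 0,"ty": 0,"tz": 0,"wx": 0,"wy": 0,"wz": -0.0865},{"tx": 0,"ty": 0,"tz": 0,"wx": 0,"wy": 0,"wz": -0.0865},{"tx": 0,"ty": 0,"tz": 0,"wx": 0,"wy": 0,"wz": -0.0865},{"tx": 0,"ty": 0,"tz": 0,"wx": 0,"wy": 0,"wz": -0.0865},{"tx": 0,"ty": 0,"tz": 0,"wx": 0,"wy": 0,"wz": -0.0865},{"tx": 0,"ty": 0,"tz": 0,"wx": 0,"wy": 0,"wz": -0.0865},{"tx": 0,"ty": 0,"tz": 0,"wx": 0,"wy": 0,"wz": 0}])

```text
time: 11.4
eef_pos: [0.4897, 0.1951, 0.234]
tool_rot: [-0.001, 0.764, 0.645, -0.001]
wrist_force: [0.2, 0.6, -1.6]
grip_width: 0.191
finger_force: 39.9
```

Run:
```python
from h import *
to(.4924,.1954,.10,1.40)
```

```text
t 11.40 pos [0.4897 0.1951 0.234 ] yaw 1.4018 tilt [-0.003 -0.001] F [ 0.2  0.6 -1.6] w 0.191 f 39.9 q [ 0.23  0.33  1.46 -0.    1.36  0.4 ]
units tx 0.03 ty 0.10 tz 5.36 wz 0.001
```

Request:
arm_command(steps=[{"tx": 0.03,"ty": 0.1,"tz": 0.9,"wx": 0,"wy": 0,"wz": 0},{"tx": 0,"ty": 0,"tz": 1,"wx": 0,"wy": 0,"wz": 0},{"tx": 0,"ty": 0,"tz": 1,"wx": 0,"wy": 0,"wz": 0},{"tx": 0,"ty": 0,"tz": 1,"wx": 0,"wy": 0,"wz": 0},{"tx": 0,"ty": 0,"tz": 1,"wx": 0,"wy": 0,"wz": 0},{"tx": 0,"ty": 0,"tz": 0.9,"wx": 0,"wy": 0,"wz": 0},{"tx": 0,"ty": 0,"tz": 0,"wx": 0,"wy": 0,"wz": 0},{"tx": 0,"ty": 0,"tz": 0,"wx": 0,"wy": 0,"wz": 0}])

```text
time: 12.2
eef_pos: [0.4928, 0.1956, 0.0905]
tool_rot: [-0.0, 0.765, 0.644, -0.001]
wrist_force: [1.0, 0.5, -1.6]
grip_width: 0.189
finger_force: 39.9
```

Run:
```python
from h import *
st()
b=save('side','s3.png')[:,:,::-1];a=save('top','t3.png')[:,:,::-1]
o=np.zeros((600,800,3),np.uint8)
o[:,:400]=cv2.resize(b[210:330,225:305],(400,600),interpolation=cv2.INTER_CUBIC)
o[:400,400:]=cv2.resize(a[155:235,155:235],(400,400),interpolation=cv2.INTER_CUBIC)
cv2.imwrite('pics/c5.png',o)
```

```text
t 12.20 pos [0.4928 0.1956 0.0905] yaw 1.3986 tilt [-0.001 -0.   ] F [ 1.   0.5 -1.6] w 0.189 f 39.9 q [ 0.23  0.47  1.66 -0.    1.01  0.41]
```

View pics/c5.png

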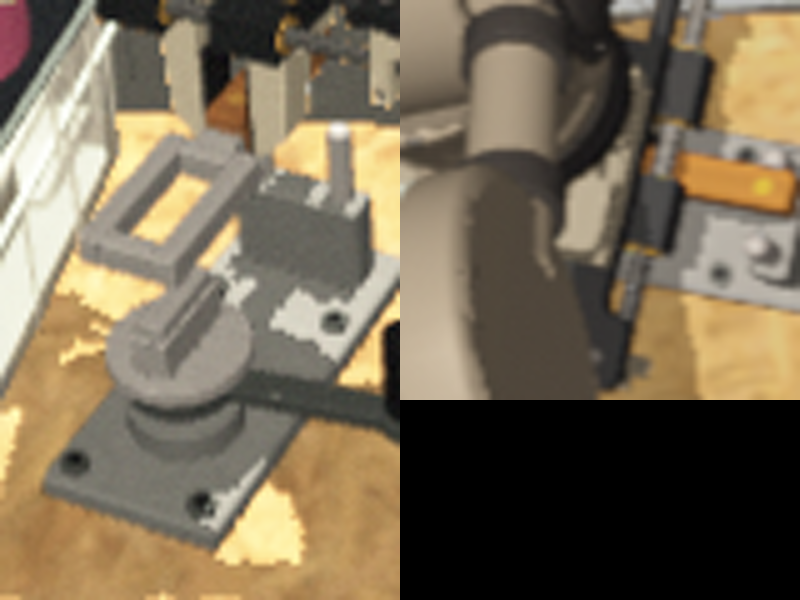

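The side crop shows the slotted head held above and behind the tang: head front corners at (82,237) and (183,263), tang top running from (135,335) to (222,283). The top crop shows the handle end at (797,190) between the pins, which are at (765,155) and (762,250).

Run:
```python
from h import *
S=lambda x,y:('side',np.array([225+(x+.5)/5-.5,210+(y+.5)/5-.5]))
T=lambda x,y:('top',np.array([155+(x-400+.5)/5-.5,155+(y+.5)/5-.5]))
for zb in (.110,.114):
  ky=[(*S(82,237),(.035,-.0215,zb+.014)),(*S(182,263),(.035,.0215,zb+.014)),(*S(180,285),(.035,.0215,zb)),
   (*S(170,133),(-.035,-.0215,zb+.014)),(*T(798,171),(-.122,-.009,zb+.022)),(*T(795,211),(-.122,.009,zb+.022))]
  for o in (ky,ky[:4],):
    p,e=fit(o,[.5,.25,1.4]);print('key',zb,np.round(p,4),e)
# stand: side shoulder ellipse centre (179,349), plate corners
sd=[(*S(179,347),(0,0,.056)),(*S(340,130),(-.106,.0195,.096))]
tp=[(*T(762,248),(-.106,.0195,.095))]
tp0=[('top',np.array([185.6,188.9]),(0,0,.056)),('top',np.array([230.9,187.1]),(-.106,-.0195,.094)),('top',np.array([227.1,204.6]),(-.106,.0195,.094))]
p,e=fit(sd+tp+tp0,[.5,.25,1.4]);print('stand',np.round(p,4),e)
p,e=fit(sd,[.5,.25,1.4]);print('stand side',np.round(p,4),e)
# tang top ends
for z in (.081,):
  print('tang top corners side', [np.round(px('side',S(*q)[1],z)[:2],4) for q in ((135,335),(215,277))])
```

```text
key 0.11 [0.5025 0.2479 1.4196] [[-0.5, 0.4], [-0.5, 0.8], [0.5, 2.1], [0.0, 0.1], [2.1, -0.1], [1.0, 0.3]]
key 0.11 [0.5032 0.2456 1.4288] [[-0.3, -0.3], [-0.3, -0.0], [0.7, 1.2], [-0.1, -0.6]]
key 0.114 [0.501  0.2503 1.4283] [[-0.4, -0.2], [-0.2, 0.1], [0.8, 1.4], [-0.1, -0.6], [0.6, -0.2], [-0.4, 0.2]]
key 0.114 [0.5011 0.25   1.429 ] [[-0.4, -0.3], [-0.2, -0.0], [0.8, 1.3], [-0.1, -0.7]]
stand [0.5032 0.2542 1.3897] [[0.5, -1.5], [0.6, -1.2], [-0.9, -0.1], [0.6, -0.0], [-0.6, -0.2], [-0.9, -0.5]]
stand side [0.5027 0.2586 1.3941] [[-0.0, 0.0], [0.0, -0.0]]
tang top corners side [array([0.5101, 0.2812]), array([0.4914, 0.242 ])]
```

Run:
```python
from h import *
S=lambda x,y:np.array([225+(x+.5)/5-.5,210+(y+.5)/5-.5])
print(px('side',S(171,200),.128),px('side',S(184,311),.081),px('side',S(179,349),.056))
to(.4928+.0008+.0015,.1956+.004,.0905,1.3836)
```

```text
[0.50131321 0.25389974 0.128     ] [0.49644139 0.26382288 0.081     ] [0.50227578 0.25963658 0.056     ]
t 12.30 pos [0.4938 0.1958 0.0918] yaw 1.3993 tilt [0.002 0.   ] F [-0.1 -0.1 -1.4] w 0.190 f 39.9 q [ 0.23  0.47  1.66 -0.    1.01  0.4 ]
units tx 0.16 ty 0.02 tz 0.05 wz 0.010
```

Request:
arm_command(steps=[{"tx": 0.2,"ty": 0,"tz": 0,"wx": 0,"wy": 0,"wz": 0.01},{"tx": 0,"ty": 0,"tz": 0.3,"wx": 0,"wy": 0,"wz": 0},{"tx": 0,"ty": 0,"tz": 0.3,"wx": 0,"wy": 0,"wz": 0},{"tx": 0,"ty": 0,"tz": 0.3,"wx": 0,"wy": 0,"wz": 0},{"tx": 0,"ty": 0,"tz": 0.3,"wx": 0,"wy": 0,"wz": 0},{"tx": 0,"ty": 0,"tz": 0,"wx": 0,"wy": 0,"wz": 0}])

```text
time: 12.9
eef_pos: [0.493, 0.2003, 0.0593]
tool_rot: [-0.001, 0.77, 0.638, -0.001]
wrist_force: [-0.6, 0.2, -2.3]
grip_width: 0.194
finger_force: 39.9
```

Request:
arm_command(steps=[{"tx": 0,"ty": 0,"tz": 0.15,"wx": 0,"wy": 0,"wz": 0},{"tx": 0,"ty": 0,"tz": 0.15,"wx": 0,"wy": 0,"wz": 0},{"tx": 0,"ty": 0,"tz": 0,"wx": 0,"wy": 0,"wz": 0}])

```text
time: 13.2
eef_pos: [0.4937, 0.2005, 0.0528]
tool_rot: [-0.0, 0.77, 0.638, -0.0]
wrist_force: [-0.5, -0.1, -2.9]
grip_width: 0.193
finger_force: 39.9
```

Request:
arm_command(steps=[{"tx": 0,"ty": 0,"tz": 0.15,"wx": 0,"wy": 0,"wz": 0},{"tx": 0,"ty": 0,"tz": 0.15,"wx": 0,"wy": 0,"wz": 0},{"tx": 0,"ty": 0,"tz": 0,"wx": 0,"wy": 0,"wz": 0}])

```text
time: 13.5
eef_pos: [0.4935, 0.2005, 0.0452]
tool_rot: [-0.0, 0.77, 0.638, -0.0]
wrist_force: [-0.2, -0.0, -2.6]
grip_width: 0.191
finger_force: 39.9
```

Request:
arm_command(steps=[{"tx": 0,"ty": 0,"tz": 0.15,"wx": 0,"wy": 0,"wz": 0},{"tx": 0,"ty": 0,"tz": 0.15,"wx": 0,"wy": 0,"wz": 0},{"tx": 0,"ty": 0,"tz": 0,"wx": 0,"wy": 0,"wz": 0}])

```text
time: 13.8
eef_pos: [0.4935, 0.2005, 0.0377]
tool_rot: [-0.0, 0.77, 0.638, -0.001]
wrist_force: [0.5, -0.4, -2.7]
grip_width: 0.198
finger_force: 39.9
```

Request:
arm_command(steps=[{"tx": 0,"ty": 0,"tz": 0.1,"wx": 0,"wy": 0,"wz": 0},{"tx": 0,"ty": 0,"tz": 0.1,"wx": 0,"wy": 0,"wz": 0},{"tx": 0,"ty": 0,"tz": 0,"wx": 0,"wy": 0,"wz": 0}])

```text
time: 14.1
eef_pos: [0.494, 0.2006, 0.0331]
tool_rot: [0.0, 0.77, 0.638, 0.0]
wrist_force: [-0.6, 0.4, -1.8]
grip_width: 0.196
finger_force: 39.9
```

Request:
arm_command(steps=[{"tx": 0,"ty": 0,"tz": 0.06,"wx": 0,"wy": 0,"wz": 0},{"tx": 0,"ty": 0,"tz": 0,"wx": 0,"wy": 0,"wz": 0}])

```text
time: 14.3
eef_pos: [0.4941, 0.2006, 0.0327]
tool_rot: [0.0, 0.77, 0.638, 0.0]
wrist_force: [-2.8, -1.5, 6.1]
grip_width: 0.197
finger_force: 39.9
```

Request:
arm_command(steps=[{"tx": 0,"ty": 0,"tz": 0,"wx": 0,"wy": 0,"wz": 0},{"tx": 0,"ty": 0,"tz": 0,"wx": 0,"wy": 0,"wz": 0},{"tx": 0,"ty": 0,"tz": 0,"wx": 0,"wy": 0,"wz": 0},{"tx": 0,"ty": 0,"tz": -1,"wx": 0,"wy": 0,"wz": 0},{"tx": 0,"ty": 0,"tz": -1,"wx": 0,"wy": 0,"wz": 0},{"tx": 0,"ty": 0,"tz": -1,"wx": 0,"wy": 0,"wz": 0},{"tx": 0,"ty": 0,"tz": -1,"wx": 0,"wy": 0,"wz": 0},{"tx": -0.8,"ty": -1,"tz": 0,"wx": 0,"wy": 0,"wz": 0},{"tx": -0.8,"ty": -1,"tz": 0,"wx": 0,"wy": 0,"wz": 0},{"tx": -0.8,"ty": -1,"tz": 0,"wx": 0,"wy": 0,"wz": 0},{"tx": -0.8,"ty": -1,"tz": 0,"wx": 0,"wy": 0,"wz": 0},{"tx": 0,"ty": 0,"tz": 0,"wx": 0,"wy": 0,"wz": 0}], fingers=0)

```text
time: 15.5
eef_pos: [0.3773, 0.1393, 0.1315]
tool_rot: [-0.001, 0.77, 0.638, -0.001]
wrist_force: [-0.1, -0.3, -0.4]
grip_width: 0.502
finger_force: 0.0
```

Run:
```python
from h import *
st()
b=save('side','s4.png')[:,:,::-1];a=save('top','t4.png')[:,:,::-1]
o=np.zeros((600,800,3),np.uint8)
o[:,:400]=cv2.resize(b[210:330,225:305],(400,600),interpolation=cv2.INTER_CUBIC)
o[:400,400:]=cv2.resize(a[160:240,155:235],(400,400),interpolation=cv2.INTER_CUBIC)
cv2.imwrite('pics/c6.png',o)
```

```text
t 15.50 pos [0.3773 0.1393 0.1315] yaw 1.3845 tilt [-0.003 -0.001] F [-0.1 -0.3 -0.4] w 0.502 f 0.0 q [ 0.16  0.2   1.94 -0.    1.    0.35]
```

View pics/c6.png

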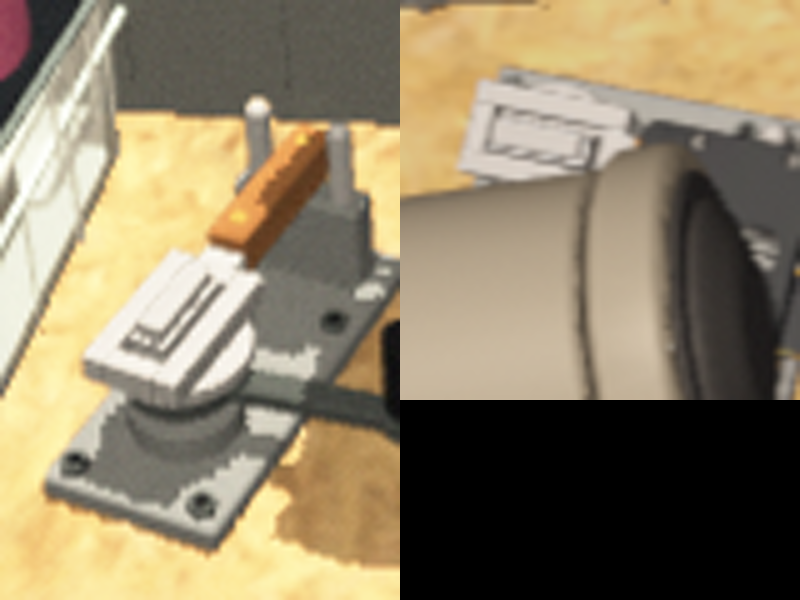

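The key is seated: the tang protrudes through the slot around (175,320) in the side crop, and the handle lies between the pins at (270,195). Next I approach the knob from its -y side with shut fingers.

Request:
arm_command(steps=[{"tx": 0,"ty": 0,"tz": 0,"wx": 0,"wy": 0,"wz": -0.05},{"tx": 0,"ty": 0,"tz": 0,"wx": 0,"wy": 0,"wz": -0.049},{"tx": 0,"ty": 0,"tz": 0,"wx": 0,"wy": 0,"wz": 0}], fingers=-1)

```text
time: 15.9
eef_pos: [0.3821, 0.1409, 0.1318]
tool_rot: [0.0, 0.717, 0.697, 0.0]
wrist_force: [0.8, 0.1, -0.3]
grip_width: 0.284
finger_force: 0.0
```

Run:
```python
from h import *
to(.408,.220,.029,1.54)
```

```text
t 15.90 pos [0.3821 0.1409 0.1318] yaw 1.5413 tilt [0.001 0.   ] F [ 0.8  0.1 -0.3] w 0.284 f 0.0 q [ 0.16  0.21  1.93 -0.    1.    0.19]
units tx 3.19 ty 0.94 tz 4.11 wz 0.001
```

Request:
arm_command(steps=[{"tx": 0.8,"ty": 0.235,"tz": 0,"wx": 0,"wy": 0,"wz": 0},{"tx": 0.8,"ty": 0.235,"tz": 0,"wx": 0,"wy": 0,"wz": 0},{"tx": 0.8,"ty": 0.235,"tz": 0,"wx": 0,"wy": 0,"wz": 0},{"tx": 0.8,"ty": 0.235,"tz": 0,"wx": 0,"wy": 0,"wz": 0},{"tx": 0,"ty": 0,"tz": 0.8,"wx": 0,"wy": 0,"wz": 0},{"tx": 0,"ty": 0,"tz": 0.8,"wx": 0,"wy": 0,"wz": 0},{"tx": 0,"ty": 0,"tz": 0.8,"wx": 0,"wy": 0,"wz": 0},{"tx": 0,"ty": 0,"tz": 0.8,"wx": 0,"wy": 0,"wz": 0},{"tx": 0,"ty": 0,"tz": 0.8,"wx": 0,"wy": 0,"wz": 0},{"tx": 0,"ty": 0,"tz": 0.1,"wx": 0,"wy": 0,"wz": 0},{"tx": 0,"ty": 0,"tz": 0,"wx": 0,"wy": 0,"wz": 0}])

```text
time: 17.0
eef_pos: [0.407, 0.2199, 0.029]
tool_rot: [-0.0, 0.718, 0.696, -0.0]
wrist_force: [0.1, 0.4, 0.7]
grip_width: 0.007
finger_force: 0.0
```

Request:
arm_command(steps=[{"tx": 0.2,"ty": 0,"tz": 0,"wx": 0,"wy": 0,"wz": 0},{"tx": 0.2,"ty": 0,"tz": 0,"wx": 0,"wy": 0,"wz": 0},{"tx": 0.2,"ty": 0,"tz": 0,"wx": 0,"wy": 0,"wz": 0},{"tx": 0.2,"ty": 0,"tz": 0,"wx": 0,"wy": 0,"wz": 0},{"tx": 0,"ty": 0,"tz": 0,"wx": 0,"wy": 0,"wz": 0}])

```text
time: 17.5
eef_pos: [0.4076, 0.2405, 0.0296]
tool_rot: [0.0, 0.717, 0.697, 0.0]
wrist_force: [0.2, -0.1, 0.8]
grip_width: 0.003
finger_force: 0.0
```

Request:
arm_command(steps=[{"tx": 0.191,"ty": -0.032,"tz": 0,"wx": 0,"wy": 0,"wz": 0.0318},{"tx": 0.191,"ty": -0.032,"tz": 0,"wx": 0,"wy": 0,"wz": 0.0318},{"tx": 0.191,"ty": -0.032,"tz": 0,"wx": 0,"wy": 0,"wz": 0.0318},{"tx": 0.191,"ty": -0.032,"tz": 0,"wx": 0,"wy": 0,"wz": 0.0318}])

```text
time: 17.9
eef_pos: [0.4058, 0.2588, 0.0293]
tool_rot: [0.0, 0.784, 0.621, -0.001]
wrist_force: [-0.1, -2.9, 2.7]
grip_width: 0.006
finger_force: 1.6
```

Request:
arm_command(steps=[{"tx": 0.191,"ty": -0.032,"tz": 0,"wx": 0,"wy": 0,"wz": 0.0318},{"tx": 0.191,"ty": -0.032,"tz": 0,"wx": 0,"wy": 0,"wz": 0.0318},{"tx": 0.191,"ty": -0.032,"tz": 0,"wx": 0,"wy": 0,"wz": 0.0318},{"tx": 0.191,"ty": -0.032,"tz": 0,"wx": 0,"wy": 0,"wz": 0.0318},{"tx": 0.191,"ty": -0.032,"tz": 0,"wx": 0,"wy": 0,"wz": 0.0318},{"tx": 0.191,"ty": -0.032,"tz": 0,"wx": 0,"wy": 0,"wz": 0.0318},{"tx": 0.191,"ty": -0.032,"tz": 0,"wx": 0,"wy": 0,"wz": 0.0318}])

```text
time: 18.6
eef_pos: [0.4122, 0.2915, 0.0292]
tool_rot: [0.0, 0.88, 0.475, -0.001]
wrist_force: [-3.7, -2.2, 3.4]
grip_width: 0.005
finger_force: 1.9
```

Request:
arm_command(steps=[{"tx": 0.191,"ty": -0.032,"tz": 0,"wx": 0,"wy": 0,"wz": 0.0318},{"tx": 0.191,"ty": -0.032,"tz": 0,"wx": 0,"wy": 0,"wz": 0.0318},{"tx": 0.191,"ty": -0.032,"tz": 0,"wx": 0,"wy": 0,"wz": 0.0318},{"tx": 0.191,"ty": -0.032,"tz": 0,"wx": 0,"wy": 0,"wz": 0.0318},{"tx": 0.191,"ty": -0.032,"tz": 0,"wx": 0,"wy": 0,"wz": 0.0318}])

```text
time: 19.1
eef_pos: [0.4236, 0.3128, 0.0291]
tool_rot: [-0.0, 0.932, 0.361, -0.002]
wrist_force: [-4.6, 0.0, 3.0]
grip_width: 0.004
finger_force: 2.1
```

Request:
arm_command(steps=[{"tx": 0.191,"ty": -0.032,"tz": 0,"wx": 0,"wy": 0,"wz": 0.0318},{"tx": 0.096,"ty": -0.016,"tz": 0,"wx": 0,"wy": 0,"wz": 0.016}])

```text
time: 19.3
eef_pos: [0.4284, 0.3187, 0.0291]
tool_rot: [-0.0, 0.945, 0.326, -0.001]
wrist_force: [-5.2, 0.5, 2.5]
grip_width: 0.004
finger_force: 2.1
```

```bash
cat >> h.py <<'E'
def ang(C=(.503,.2545)):
    p,y=st();v=p[:2]-C;print('r %.4f'%np.hypot(*v),'knob theta~ %.3f'%(np.arctan2(v[1],v[0])-np.arctan2(.0185,.095)),'yaw+pi/2 %.3f'%(y+np.pi/2))
E
python3 -c "
from h import *
ang()"
```

```text
t 19.30 pos [0.4284 0.3187 0.0291] yaw 0.6649 tilt [-0.003 -0.001] F [-5.2  0.5  2.5] w 0.004 f 2.1 q [0.5  0.56 1.71 0.   0.87 1.4 ]
r 0.0984 knob theta~ 2.238 yaw+pi/2 2.236
```

Request:
arm_command(steps=[{"tx": 0.096,"ty": -0.016,"tz": 0,"wx": 0,"wy": 0,"wz": 0.016},{"tx": 0.096,"ty": -0.016,"tz": 0,"wx": 0,"wy": 0,"wz": 0.016}])

```text
time: 19.5
eef_pos: [0.4316, 0.3222, 0.029]
tool_rot: [-0.0, 0.953, 0.303, -0.002]
wrist_force: [-5.2, 1.3, 1.9]
grip_width: 0.005
finger_force: 2.2
```

Request:
arm_command(steps=[{"tx": 0.096,"ty": -0.016,"tz": 0,"wx": 0,"wy": 0,"wz": 0.016},{"tx": 0.096,"ty": -0.016,"tz": 0,"wx": 0,"wy": 0,"wz": 0.016}])

```text
time: 19.7
eef_pos: [0.4351, 0.3256, 0.029]
tool_rot: [-0.0, 0.96, 0.279, -0.002]
wrist_force: [-4.9, 2.1, 1.0]
grip_width: 0.006
finger_force: 2.2
```

Run:
```python
from h import *
ang()
for c in('side','top'):
  read_camera(c)
  for n in('lever_knob',):
    for q in outline_of(c,n)[:2]:
      ys,xs=np.nonzero(q['pixels']);i=ys.argmin()
      print(c,n,round(q['conf'],2),len(xs),'x',xs.min(),xs.max(),'y',ys.min(),ys.max(),'pt',q['point'][1]*640,q['point'][0]*400)
for th in (2.05,2.14,2.3):
  k=[.503+.095*np.cos(th),.2545+.095*np.sin(th)]
  print(th,[np.round(proj('side',k+[z]),1) for z in(.085,.043)],[np.round(proj('top',k+[z]),1) for z in(.085,.043)])
```

```text
t 19.70 pos [0.4351 0.3256 0.029 ] yaw 0.5651 tilt [-0.003 -0.001] F [-4.9  2.1  1. ] w 0.006 f 2.2 q [0.5  0.58 1.68 0.   0.89 1.51]
r 0.0984 knob theta~ 2.141 yaw+pi/2 2.136
side lever_knob 0.55 104 x 253 269 y 291 322 pt 269.696 304.4
2.05 [array([266.2, 300.5]), array([267.9, 316.8])] [array([141.9, 205.6]), array([149.7, 207.9])]
2.14 [array([270.8, 299.6]), array([272.5, 315.8])] [array([143.6, 209. ]), array([151.4, 211.1])]
2.3 [array([278.8, 297.2]), array([280.2, 313.4])] [array([147.4, 214.6]), array([155. , 216.4])]
```

Request:
arm_command(steps=[{"tx": 0.096,"ty": -0.016,"tz": 0,"wx": 0,"wy": 0,"wz": 0.016},{"tx": 0.096,"ty": -0.016,"tz": 0,"wx": 0,"wy": 0,"wz": 0.016}])

```text
time: 20.1
eef_pos: [0.4382, 0.3281, 0.0288]
tool_rot: [0.0, 0.967, 0.254, -0.002]
wrist_force: [-10.9, -2.8, 5.3]
grip_width: 0.005
finger_force: 5.4
```

Request:
arm_command(steps=[{"tx": 0.096,"ty": -0.016,"tz": 0,"wx": 0,"wy": 0,"wz": 0.016},{"tx": 0,"ty": 0,"tz": 0,"wx": 0,"wy": 0,"wz": 0}])

```text
time: 20.3
eef_pos: [0.4387, 0.3288, 0.0288]
tool_rot: [0.001, 0.97, 0.243, -0.004]
wrist_force: [-13.1, -3.0, 7.9]
grip_width: 0.003
finger_force: 6.6
```

Request:
arm_command(steps=[{"tx": 0.1,"ty": 0,"tz": 0,"wx": 0,"wy": 0,"wz": 0},{"tx": 0.06,"ty": 0,"tz": 0,"wx": 0,"wy": 0,"wz": 0},{"tx": 0,"ty": 0,"tz": 0,"wx": 0,"wy": 0,"wz": 0}])

```text
time: 20.6
eef_pos: [0.4395, 0.3294, 0.0287]
tool_rot: [0.002, 0.97, 0.243, -0.007]
wrist_force: [-21.4, -8.0, 15.0]
grip_width: 0.01
finger_force: 11.1
```

```bash
python3 -c "
from h import *
ang()"
```

```text
t 20.60 pos [0.4395 0.3294 0.0287] yaw 0.4910 tilt [-0.012 -0.007] F [-21.4  -8.   15. ] w 0.010 f 11.1 q [0.5  0.59 1.66 0.   0.91 1.58]
r 0.0982 knob theta~ 2.081 yaw+pi/2 2.062
```

Hard stop: it barely advances while the force rises to 23 N. Next I back off along -x of the tool, rise clear, and take the last look.

Request:
arm_command(steps=[{"tx": -0.4,"ty": 0,"tz": 0,"wx": 0,"wy": 0,"wz": 0},{"tx": -0.6,"ty": 0,"tz": 0,"wx": 0,"wy": 0,"wz": 0},{"tx": -0.6,"ty": -0.3,"tz": 0,"wx": 0,"wy": 0,"wz": 0},{"tx": 0,"ty": 0,"tz": -1,"wx": 0,"wy": 0,"wz": 0},{"tx": 0,"ty": 0,"tz": -1,"wx": 0,"wy": 0,"wz": 0},{"tx": 0,"ty": 0,"tz": -1,"wx": 0,"wy": 0,"wz": 0},{"tx": 0,"ty": 0,"tz": -1,"wx": 0,"wy": 0,"wz": 0},{"tx": 0,"ty": 0,"tz": -1,"wx": 0,"wy": 0,"wz": 0},{"tx": -0.6,"ty": 1,"tz": -1,"wx": 0,"wy": 0,"wz": 0},{"tx": -0.6,"ty": 1,"tz": -1,"wx": 0,"wy": 0,"wz": 0},{"tx": -0.6,"ty": 1,"tz": 0,"wx": 0,"wy": 0,"wz": 0},{"tx": -0.6,"ty": 1,"tz": 0,"wx": 0,"wy": 0,"wz": 0},{"tx": -0.6,"ty": 1,"tz": 0,"wx": 0,"wy": 0,"wz": 0},{"tx": -0.6,"ty": 1,"tz": 0,"wx": 0,"wy": 0,"wz": 0},{"tx": -0.6,"ty": 1,"tz": 0,"wx": 0,"wy": 0,"wz": 0},{"tx": 0,"ty": 0,"tz": 0,"wx": 0,"wy": 0,"wz": 0}])

```text
time: 22.2
eef_pos: [0.3971, 0.1134, 0.2046]
tool_rot: [0.001, 0.97, 0.241, 0.001]
wrist_force: [0.5, 0.1, 0.2]
grip_width: 0.008
finger_force: 0.0
```

Run:
```python
from h import *
st()
b=save('side','s5.png')[:,:,::-1];a=save('top','t5.png')[:,:,::-1]
o=np.zeros((600,800,3),np.uint8)
o[:,:400]=cv2.resize(b[210:330,225:305],(400,600),interpolation=cv2.INTER_CUBIC)
o[:500,400:]=cv2.resize(a[150:250,135:255],(400,500),interpolation=cv2.INTER_CUBIC)[:, :400]
cv2.imwrite('pics/c7.png',o)
```

```text
t 22.20 pos [0.3971 0.1134 0.2046] yaw 0.4870 tilt [ 0.002 -0.001] F [0.5 0.1 0.2] w 0.008 f 0.0 q [ 0.09  0.13  1.8  -0.    1.21  1.18]
```

View pics/c7.png

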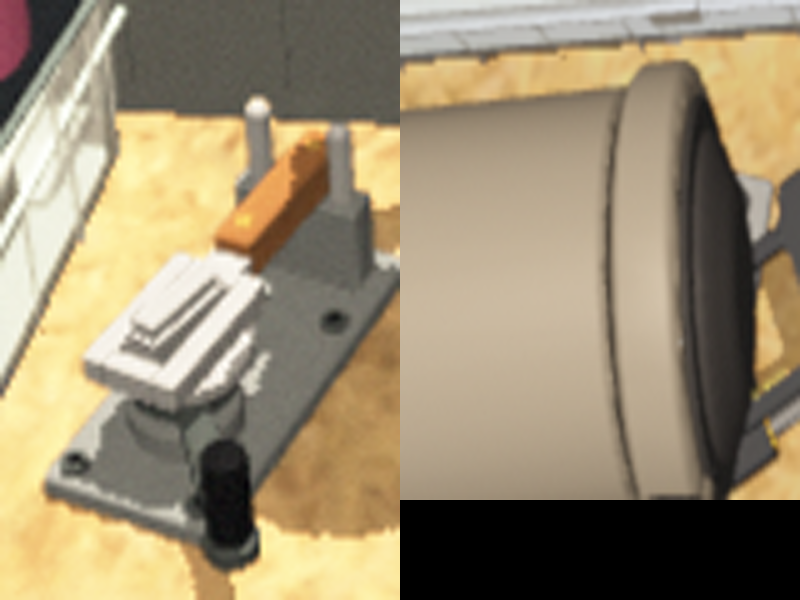

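The final view shows the key flat on the shoulder with the tang in its slot. The handle bears on a pin, and the knob at (225,450) is turned about 1.1 rad, which is the 0.95 rad stop plus the play. The robot is clear, so I'm handing in.

```bash
python3 -c "
from h import *
print(sign_off())"
```

```text
the job is handed in; nothing more can be done
None
```

I seated the flat-slot key over the tang with its handle between the pins, swung the locknut lever clockwise to its hard stop, left the key in place, and handed the job in about 22 s into the 54 s limit.

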